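Start up the rail-mounted test board

TASK

Start up the test board: press the raised end of the rocker switch fully down, then push the square key fully in (both stay where they are pushed), then press the large round button fully in and let it spring back. Do not press the small round button, and leave the things lying around the board where they are; nothing is to be picked up.

Things in the scene. Friction and masses are not known exactly. Their poses are not given: they have to be found in the camera images.
- board: Test board, fixed: 120 x 300 x 6 mm aluminium plate with a rail along its length (its y axis; x: away from the robot; z up). Origin: centre of the underside, on the bench. On the rail, 66 mm apart, four grey modules in any order, 52 mm along y, 92 along x, top face 70 mm along x, 50 mm above the bench. Each has one black control in mid-face, pressed straight down.
- rocker_raised_end (a point): Mid top edge of the raised end, moves with the rocker: a black V-shaped paddle, 56 mm long (board x), 25 wide, pivoted at mid-length 57 mm above the bench, frame 3 mm high. At the start the end towards the robot (board -x) is raised: this point is 26 mm from the pivot, about 68 mm above the bench. Fully pressed: 28 mm from it, 57 mm above the bench.
- rocker (a joint): Rocker angle, rad: 0 to 0.05 at the start (off, end towards the robot raised), 0.40 at its stop with that end fully down (on). Stays where it is left; takes about 4 N at the end.
- square_key_top (a point): Centre of the top face of the square black key, 30 x 30 mm, a moving point. About 66 mm above the bench when out, 58 mm when fully in.
- square_key (a joint): How far the square key is pushed down, m: 0 to 0.0008 at the start, 0.008 at its stop. Stays where it is left; takes about 4 N.
- large_button_top (a point): Centre of the top face of the large round black button, 32 mm in diameter, in a steel ring 40 mm across; a moving point. 62 mm above the bench when out, 56 mm when fully in.
- large_button (a joint): How far the large round button is pushed down, m: 0 out, 0.006 at its stop. Springs back; takes about 5 N fully in.
- small_button_top (a point): Centre of the top face of the small round black button, 16 mm in diameter, in a steel ring 24 mm across, 60 mm above the bench. Not to be pressed.
- small_button (a joint): How far the small round button is pushed down, m: 0 out, 0.004 at its stop. Springs back after about 3 N.
- cutters: Loose side cutters, 141 x 52 x 12 mm, lying on the bench in front of the board (robot side). Origin: centre of the underside. Leave it alone.
- bit_case: Loose closed flat case, 65 x 110 x 24 mm, lying at the board's +y end (to the left). Origin: centre of the underside. Leave it alone.
- tape_roll: Loose roll of tape, 63 mm in diameter, 19 mm high, lying at the board's -y end (to the right). Origin: centre of the underside. Leave it alone.

How it is judged:
By the outcome, as a careful person would: the job done as asked, in the order asked, and still so for the second after the job is handed in, with the robot touching nothing.
It also fails if it takes over 42 s, if anything falls off the work surface, if the arm or the gripper's body presses on something with over 40 N, if the wrist force passes 120 N, or if a joint passes its speed limit or range.

ROBOT

A 6-joint arm with a two-finger parallel gripper is mounted at the origin on the work surface; the furniture and walls round the work are solid. World frame = base frame: x ahead of the robot, y to its left, z up, the work surface at z = 0. Lengths are in m, angles in degrees, forces in N, time in s.
With the tool pointing down it reaches from about 0.275 to 0.85 m from the base axis. Payload 5.2 kg.
Tool frame: the origin (TCP) lies at the very end of the fingers, on their centre line; the grasp point (between the pads) lies 19 mm behind it (manip.grasp_offset is the distance from the TCP to the grasp point, in m); x points along the fingers, y is the direction in which the jaws open and shut, and the axes are right-handed (so a half turn about x gives the same grasp; the last joint's range is limited). The gripper opens to 85 mm and grips with 20 to 120 N. Pads are 22 mm wide; open, the fingers measure 114 mm over their backs; the gripper's body (76 mm by 85 mm) begins 54 mm behind the grasp point. The pads swing forward as they close: fully open they stand 13 mm farther back than shut.
Start: joints at [-85.015, 14.817, 87.949, -0, 77.235, -11.62], TCP at [0.157, -0.527, 0.231] pointing down, gripper open.
Joint ranges: [-179.93, 179.93], [-52.35, 119.4], [10.71, 147.94], [-69.91, 249.91], [12.55, 155.21], [-178.61, 178.61]. Speed limits (degrees/s): [147.25, 147.25, 180, 180, 180, 180].

INTERFACE

Orientations are given as [roll, pitch, yaw] about the fixed x, y, z axes, in that order (R = Rz(yaw) Ry(pitch) Rx(roll)).
In Python, from bench import manip gives the robot as it stands.
- The arm moves only by the tool step_arm, never from a script. Its argument "targets" is one flat list of numbers, 7 for each row, row after row: the opening, from 0 (shut) to 1 (fully open), then the shift along the tool's x, y, z in mm, then the turn, a rotation vector about the tool's x, y, z in rad. In form: [grip, dx, dy, dz, wx, wy, wz, grip, dx, dy, dz, wx, wy, wz, ...]. A call has 1 to 5 rows; each row shifts and turns the commanded pose from where the row before left it, along the tool's axes as they then stand; what a row does not reach is not made up. A row lasts 1/12 s, in which the tool goes at most 41.7 mm and 7.16 degrees, less where a joint would pass 70% of its speed; a pose out of reach is approached as far as the arm can. A call with a gripper value outside its range is refused whole. The fingers move at their own pace and stop on an object; "force" is the grip in N (left out, the last holds). Time passes only in rows, so rows that do not move let the fingers close. It gives the time, the measured TCP pose, the force and the opening at its end, in the units of the state.
- manip.get_obs(): the state, without advancing time (a new reading comes with each control period).
- manip.camera(name): name is "scene" or "side" or "wrist"; returns (picture, depth): 400x640x3 uint8, red, green, blue; 400x640 float32, m along the optical axis (not along the pixel's ray), 0 where there is no reading.
- manip.camera_info(name): a dict with "mtx" (3x3 intrinsics, pixels), "k1" (the pictures are not rectified: a ray, as slopes to the right and down, at radius r is drawn at 1 + k1 r^2 times it, then the intrinsics apply), "rvec" (rotation vector, rad) and "tvec" (3), from world to camera coordinates, as OpenCV has them; the wrist camera has in their place "mount" (4x4, takes a point from camera to tool coordinates, whose origin is the TCP and whose axes are the tool frame's). Camera axes: x right, y down, z forward; pixel columns grow to the right and rows downward; lengths in m; the calibration is good to about 2 mm. A picture is of the moment at which its call begins: read the wrist's pose just before it. camera_info takes no time and is no camera call.
- manip.close_job(): hands the job in, once; it reports no verdict.
Trained networks look in the newest picture that a camera, given by its name, has taken for a name from the list of things; names that differ only in an ending like _2 or _b are one class to them, and where a whole thing is asked for, a point or a joint stands for the part that bears it (a point fixed in the world has none). Each returns a list of dicts, best first, with "confidence" (0 to 1); they miss things now and then, are a little off and sometimes report something else, mostly with a low value. They report only what shows in the picture. A call takes as long as a camera call.
- manip.recognise(name, camera): "location" ([column, row] in pixels, amid what is visible of it).
- manip.place_of(name, camera): "location" ([column, row] in pixels: a listed point, or the origin of a listed thing).
The state is a dict: "clock": time; "joint_positions": joint angles; "joint_velocities": joint speeds; "effort": joint torques, N m; "tcp_pos": TCP position; "ee_rot": TCP orientation; "wrist_force": force on the tool from outside, world axes, zero at the start; "torque": the same for the moment, N m; "opening": finger opening in m.
Only numpy, scipy, OpenCV 4.12 (cv2) and the standard library are available. Lean on these libraries where they do the work, as an engineer would, in place of code of your own. Each camera call takes 0.05 s, during which the arm holds its last target.

## Working session

There is one attempt and no reset: what is moved stays moved. The work goes in short steps, Python scripts to look and compute and a tool call to move; the robot and the scene stay as the last step left them, time stands still between calls to the robot, and variables do not carry over. Pictures are saved under pics/ and viewed, and the job is handed in when it is done.

Besides the shell and the picture viewer there is one more tool, called after "Call:" as name(argument=value, ...), one argument or row to a line, values as JSON. step_arm: Moves the arm, as the interface text tells. Its arguments: {"type":"object","properties":{"targets":{"type":"array"},"force":{"type":"number"}},"required":["targets"]}

```bash
mkdir -p pics; ls; cat > h.py <<'E'
from bench import manip
import numpy as np, cv2
from scipy.spatial.transform import Rotation as R
def cam(n):
    s=manip.get_obs(); im,d=manip.camera(n); return s,im,d
def ray_pose(n,s=None):
    i=manip.camera_info(n)
    if 'mount' in i:
        T=np.eye(4);T[:3,:3]=R.from_euler('xyz',s['ee_rot'],degrees=True).as_matrix();T[:3,3]=s['tcp_pos'];return T@np.array(i['mount']),i
    C=np.eye(4);C[:3,:3]=cv2.Rodrigues(np.array(i['rvec'],float))[0];C[:3,3]=np.array(i['tvec']).ravel()
    return np.linalg.inv(C),i
def slope(i,px):
    K=np.array(i['mtx'],float)
    p=cv2.undistortPoints(np.array([[px]],float),K,np.array([i['k1'],0,0,0],float))[0,0]
    return np.array([p[0],p[1],1.])
def at_z(n,px,z,s=None):
    T,i=ray_pose(n,s);v=T[:3,:3]@slope(i,px);o=T[:3,3];return o+v*(z-o[2])/v[2]
def at_d(n,px,d,s=None):
    T,i=ray_pose(n,s);return T[:3,:3]@(slope(i,px)*d)+T[:3,3]
E
python3 - <<'E'
from h import *
print(manip.get_obs())
names={'rocker_raised_end':.068,'square_key_top':.066,'large_button_top':.062,'small_button_top':.060,'board':0,'cutters':0,'bit_case':0,'tape_roll':0}
for n in ['scene','side']:
    s,im,d=cam(n); cv2.imwrite(f'pics/{n}0.png',im[:,:,::-1])
    for k,z in names.items():
        for r in manip.place_of(k,n)[:2]:
            p=r['location'];c,q=int(round(p[0])),int(round(p[1]));dd=d[q,c] if 0<=q<400 and 0<=c<640 else 0
            print(n,k,round(r['confidence'],2),np.round(p,1),'z-plane',at_z(n,p,z,s).round(4),'depth',at_d(n,p,dd,s).round(4))
E
```

```text
pics
{'clock': 0.0, 'joint_positions': array([-8.50158093e+01,  1.48595718e+01,  8.80109013e+01, -1.66653489e-03,
        7.72343724e+01, -1.16184478e+01]), 'joint_velocities': array([-0.07054338,  0.02669403, -0.00179813,  0.0293849 , -0.02501568,
       -0.02281703]), 'effort': array([-6.08377086e-04, -4.46028221e+01, -2.90572375e+01, -1.19023503e-04,
        1.18398949e-02, -1.34975014e-05]), 'tcp_pos': array([ 0.15712939, -0.52652893,  0.23047299]), 'ee_rot': array([-100.73067462,   89.89514188,   95.87233364]), 'wrist_force': array([ 0.66194338, -0.11659312, -0.48187467]), 'torque': array([-0.03695075, -0.03376528,  0.04044779]), 'opening': 0.08521162280616229}
scene rocker_raised_end 0.51 [342.9 185.4] z-plane [0.4871 0.0269 0.068 ] depth [0.484  0.0262 0.0651]
scene square_key_top 0.56 [267.4 181.1] z-plane [ 0.5247 -0.167   0.066 ] depth [ 0.5226 -0.168   0.064 ]
scene large_button_top 0.61 [290.8 187.7] z-plane [ 0.5274 -0.1014  0.062 ] depth [ 0.5272 -0.1015  0.0618]
scene small_button_top 0.56 [319.5 190. ] z-plane [ 0.5126 -0.0285  0.06  ] depth [ 0.5037 -0.0312  0.0513]

[... 678 characters left out ...]
-0.2683  0.0181]
side large_button_top 0.63 [290.6 208.7] z-plane [ 0.5116 -0.0974  0.062 ] depth [ 0.5149 -0.0976  0.0639]
side board 0.88 [300.7 230.4] z-plane [ 0.5103 -0.0749  0.    ] depth [ 0.5626 -0.0806  0.0346]
side cutters 0.53 [299.6 205.5] z-plane [ 0.3926 -0.0639  0.    ] depth [ 0.4176 -0.0665  0.0144]
side cutters 0.2 [336.6 196. ] z-plane [0.3552 0.0421 0.    ] depth [0.3578 0.0416 0.0014]
side bit_case 0.76 [387.6 222.6] z-plane [0.507  0.1396 0.    ] depth [0.5184 0.1353 0.0075]
side bit_case 0.44 [215.9 237.4] z-plane [ 0.5119 -0.2719  0.    ] depth [ 0.5375 -0.2684  0.017 ]
side tape_roll 0.96 [215.7 237. ] z-plane [ 0.5102 -0.2724  0.    ] depth [ 0.537  -0.2688  0.0177]
```

```bash
python3 - <<'E'
import cv2,numpy as np
a=cv2.imread('pics/scene0.png')[130:260,200:440];b=cv2.imread('pics/side0.png')[150:280,180:420]
cv2.imwrite('pics/c0.png',np.vstack([cv2.resize(x,None,fx=2.2,fy=2.2,interpolation=2) for x in(a,b)]))
E
```

```text
(no output)
```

View pics/c0.png

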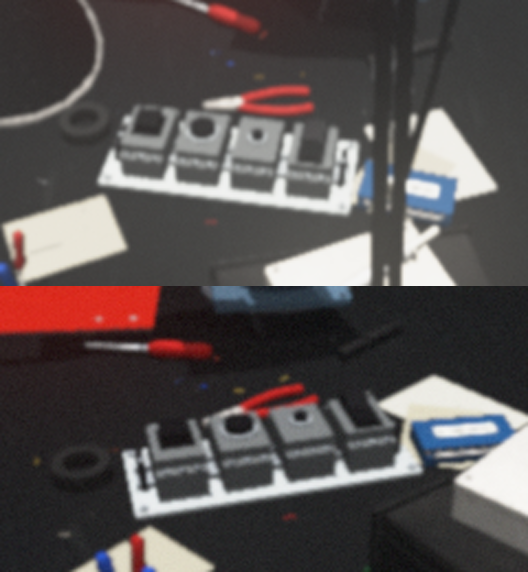

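View pics/scene0.png

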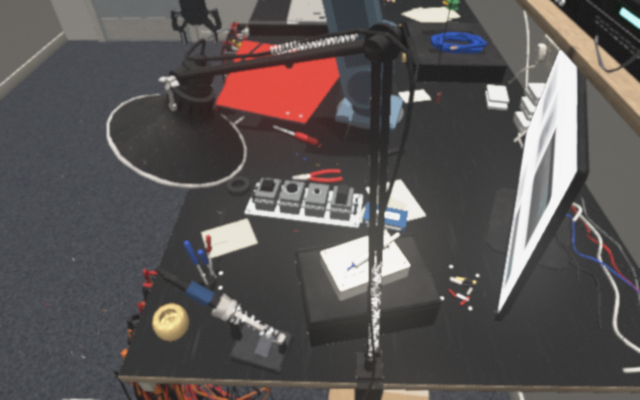

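The scene picture shows modules left to right (−y to +y): square key (267,181), large button (291,188), small button (319,190) and rocker (343,185). A lamp head hangs at about (175,140) and its arm at (270,50), so I'll check where the lamp is in 3D before moving.

```bash
python3 - <<'E'
from h import *
for n in ['scene','side']:
    s,im,d=cam(n); T,i=ray_pose(n,s)
    print(n,'cam at',T[:3,3].round(2))
    u,v=np.meshgrid(np.arange(0,640,2),np.arange(0,400,2))
    pp=cv2.undistortPoints(np.stack([u.ravel(),v.ravel()],1)[:,None].astype(float),np.array(i['mtx'],float),np.array([i['k1'],0,0,0.]))[:,0]
    dd=d[v.ravel(),u.ravel()]
    P=(T[:3,:3]@(np.c_[pp,np.ones(len(pp))]*dd[:,None]).T).T+T[:3,3]
    m=(dd>0)&(P[:,2]>.08)&(P[:,0]>-.1)&(P[:,0]<1.1)&(abs(P[:,1])<.7)&(P[:,2]<1.2)
    Q=P[m]
    # coarse voxel
    vox,c=np.unique(np.floor(Q/.1).astype(int),axis=0,return_counts=True)
    for a,b in zip(vox,c):
        if b>=6: print((a*.1).round(1),b,end='; ')
    print()
    if n=='scene':
        for px in [(175,140),(175,110),(230,150),(125,130),(175,183),(270,50),(320,45),(380,40),(380,200),(430,90)]:
            print(px,at_d(n,px,d[px[1],px[0]],s).round(2))
E
```

```text
scene cam at [1.26 0.2  0.79]
[-0.1  0.   0.2] 7; [-0.1  0.2  0.2] 6; [-0.1  0.2  0.3] 8; [-0.1  0.4  0. ] 8; [-0.1  0.4  0.1] 37; [-0.1  0.5  0.1] 26; [0.  0.4 0. ] 6; [0.  0.4 0.1] 10; [0.  0.5 0. ] 11; [0.  0.5 0.1] 46; [0.  0.5 0.2] 13; [0.  0.6 0.1] 62; [0.  0.6 0.2] 37; [ 0.1 -0.6  0.2] 35; [ 0.1 -0.6  0.3] 147; [ 0.1 -0.5  0.2] 30; [ 0.1 -0.5  0.3] 93; [0.1 0.  0.4] 7; [0.1 0.4 0. ] 6; [0.1 0.4 0.1] 38; [0.1 0.4 0.2] 41; [0.1 0.4 0.3] 24; [0.1 0.6 0. ] 22; [0.1 0.6 0.1] 220; [0.1 0.6 0.2] 45; [ 0.2 -0.1  0.1] 28; [ 0.2 -0.1  0.2] 163; [ 0.2 -0.1  0.3] 117; [ 0.2 -0.1  0.4] 195; [0.2 0.  0.1] 49; [0.2 0.  0.2] 122; [0.2 0.  0.3] 41; [0.2 0.  0.4] 96; [0.2 0.3 0.4] 53; [0.2 0.4 0. ] 10; [0.2 0.4 0.1] 43; [0.2 0.4 0.2] 52; [0.2 0.4 0.3] 53; [0.2 0.6 0. ] 41; [0.2 0.6 0.1] 232; [0.2 0.6 0.2] 47; [0.3 0.3 0.4] 137; [0.3 0.3 0.5] 7; [0.3 0.4 0. ] 10; [0.3 0.4 0.1] 55; [0.3 0.4 0.2] 70; [0.3 0.4 0.3] 84; [0.3 0.4 0.4] 60; [0.3 0.4 0.5] 77; [0.4 0.3 0.4] 52; [0.4 0.4 0. ] 12; [0.4 0.4 0.1] 64; [0.4 0.4 0.2] 83; [0.4 0.4 0.3] 107; [0.4 0.4 0.4] 246; [0.4 0.4 0.5] 293; [0.5 0.4 0. ] 14;
[... 3680 characters left out ...]
 0.2 0. ] 6; [0.7 0.2 0.1] 225; [0.7 0.4 0. ] 52; [0.7 0.4 0.1] 299; [0.7 0.4 0.2] 351; [0.7 0.4 0.3] 417; [0.7 0.4 0.4] 228; [ 0.8 -0.3  0. ] 11; [ 0.8 -0.3  0.1] 31; [ 0.8 -0.3  0.3] 41; [ 0.8 -0.3  0.4] 777; [ 0.8 -0.2  0.1] 18; [ 0.8 -0.2  0.3] 642; [ 0.8 -0.2  0.4] 834; [ 0.8 -0.2  0.5] 55; [ 0.8 -0.1  0.3] 6; [0.8 0.  0. ] 218; [0.8 0.  0.1] 396; [0.8 0.1 0. ] 128; [0.8 0.1 0.1] 432; [0.8 0.1 0.2] 83; [0.8 0.1 0.3] 107; [0.8 0.1 0.4] 136; [0.8 0.1 0.5] 31; [0.8 0.2 0. ] 38; [0.8 0.2 0.1] 34; [ 0.9 -0.3  0.1] 17; [ 0.9 -0.2  0.1] 426; [ 0.9 -0.1  0. ] 94; [ 0.9 -0.1  0.1] 250; [0.9 0.1 0. ] 58; [0.9 0.1 0.1] 238; [0.9 0.1 0.2] 301; [0.9 0.1 0.3] 315; [0.9 0.1 0.4] 346; [0.9 0.1 0.5] 90;
```

View pics/side0.png

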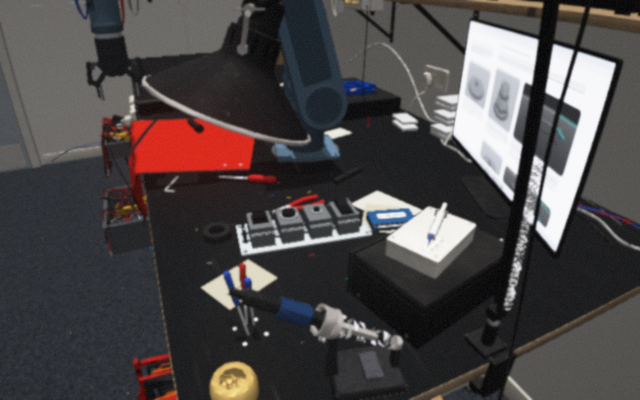

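```bash
python3 - <<'E'
from h import *
s=manip.get_obs()
print(R.from_euler('xyz',s['ee_rot'],degrees=True).as_matrix().round(3))
print(manip.camera_info('wrist'))
s,im,d=cam('side')
for px in [(305,152),(340,100),(310,60),(300,20),(230,25),(245,40)]:
    print(px,at_d('side',px,d[px[1],px[0]],s).round(3),at_z('side',px,0,s).round(3))
s,im,d=cam('scene')
best=9
for v in range(90,190):
    for u in range(105,248):
        if d[v,u]>0:
            p=at_d('scene',(u,v),d[v,u],s)
            if p[2]>.25 and .4<p[0]<best and -.5<p[1]: best=p[0];b=(u,v,p.round(3))
print(b)
E
```

```text
[[ 0.     0.286 -0.958]
 [-0.    -0.958 -0.286]
 [-1.     0.     0.   ]]
{'mtx': array([[284.03416182,   0.        , 321.95455661],
       [  0.        , 284.03416182, 197.37143034],
       [  0.        ,   0.        ,   1.        ]]), 'k1': -0.036844617230756604, 'mount': array([[-1.22834266e-03, -3.23535660e-01,  9.46215180e-01,
        -1.42703071e-01],
       [ 9.99999219e-01, -6.17300896e-04,  1.08709189e-03,
        -1.51901486e-03],
       [ 2.32386486e-04,  9.46215776e-01,  3.23536166e-01,
        -8.30820407e-02],
       [ 0.00000000e+00,  0.00000000e+00,  0.00000000e+00,
         1.00000000e+00]])}
(305, 152) [ 0.063 -0.008  0.013] [ 0.032 -0.004  0.   ]
(340, 100) [0.247 0.066 0.236] [-0.602  0.248  0.   ]
(310, 60) [ 0.252 -0.016  0.344] [-1.691  0.251  0.   ]
(300, 20) [ 0.254 -0.041  0.441] [-4.886  0.548  0.   ]
(230, 25) [ 0.771 -0.187  0.48 ] [-4.329 -0.417  0.   ]
(245, 40) [ 0.805 -0.169  0.467] [-2.844 -0.219  0.   ]Traceback (most recent call last):
  File "<stdin>", line 13, in <module>
  File "h.py", line 19, in at_d
    T,i=ray_pose(n,s);return T[:3,:3]@(slope(i,px)*d)+T[:3,3]
        ~~~~~~~~^^^^^
  File "h.py", line 7, in ray_pose
    i=manip.camera_info(n)
ValueError: time passes only in moves, steps and waits
```

Call:
step_arm(
  targets=[0,0,-18.5,-27,0,0,0,0,0,-18.5,-27,0,0,0,0,0,-18.5,-27,0,0,0,0,0,-18.5,-27,0,0,0,0,0,-18.5,-27,0,0,0],
  force=40,
)

```text
clock: 1.52
tcp_pos: [0.2607, -0.3986, 0.2314]
ee_rot: [120.1, 90.0, -43.3]
wrist_force: [0.4, -0.7, 0.2]
opening: 0.0255
```

Call:
step_arm(
  targets=[0,0,-18.5,-27,0,0,0,0,0,-18.5,-27,0,0,0,0,0,-18.5,-27,0,0,0,0,0,-18.5,-27,0,0,0,0,0,-18.5,-27,0,0,0],
)

```text
clock: 1.93
tcp_pos: [0.3639, -0.2713, 0.2316]
ee_rot: [116.5, 90.0, -46.9]
wrist_force: [0.5, -0.6, 0.4]
opening: -0.0001
```

Call:
step_arm(
  targets=[0,0,-18.5,-27,0,0,0,0,0,-18.5,-27,0,0,0,0,0,-18.5,-27,0,0,0,0,0,-18.5,-27,0,0,0,0,0,-18.5,-27,0,0,0],
)

```text
clock: 2.35
tcp_pos: [0.4669, -0.144, 0.2315]
ee_rot: [127.5, 90.0, -35.9]
wrist_force: [0.3, -0.4, -0.5]
opening: 0.0002
```

Call:
step_arm(
  targets=[0,0,-18.5,-27,0,0,0,0,0,-18.5,-27,0,0,0,0,0,-18.5,-27,0,0,0,0,0,0,0,0,0,0],
)

```text
clock: 2.68
tcp_pos: [0.5305, -0.0648, 0.2313]
ee_rot: [-152.3, 89.8, 44.6]
wrist_force: [0.5, -1.0, 0.3]
opening: -0.0003
```

```bash
cat > look.py <<'E'
from h import *
import sys
s,im,d=cam('wrist'); cv2.imwrite(f'pics/{sys.argv[1]}.png',im[:,:,::-1]); np.save('d.npy',d)
print(s['clock'],s['tcp_pos'].round(4),s['ee_rot'].round(2),s['wrist_force'].round(2),s['opening'])
names={'rocker_raised_end':.068,'square_key_top':.066,'large_button_top':.062,'small_button_top':.060,'board':0}
for k,z in names.items():
    for r in manip.place_of(k,'wrist')[:2]:
        p=r['location'];c,q=int(round(p[0])),int(round(p[1]));dd=d[q,c] if 0<=q<400 and 0<=c<640 else 0
        print(k,round(r['confidence'],2),np.round(p,1),'z-plane',at_z('wrist',p,z,s).round(4),'depth',at_d('wrist',p,dd,s).round(4))
E
python3 look.py w1
```

```text
2.6833 [ 0.5305 -0.0648  0.2313] [-152.26   89.83   44.58] [ 0.51 -0.99  0.28] -0.0002547198651388001
rocker_raised_end 0.94 [235. 204.] z-plane [0.4732 0.0239 0.068 ] depth [0.4603 0.0299 0.0389]
square_key_top 0.97 [403.9 203.1] z-plane [ 0.53   -0.1626  0.066 ] depth [ 0.53   -0.1627  0.0658]
large_button_top 0.86 [355.6 195.8] z-plane [ 0.5211 -0.107   0.062 ] depth [ 0.5213 -0.1068  0.0629]
large_button_top 0.48 [326.8 177.4] z-plane [ 0.5324 -0.0685  0.062 ] depth [ 0.5189 -0.0736  0.0071]
small_button_top 0.68 [294.5 185.3] z-plane [ 0.5122 -0.0359  0.06  ] depth [ 0.5121 -0.0359  0.0596]
small_button_top 0.42 [405.3 203.5] z-plane [ 0.5285 -0.1668  0.06  ] depth [ 0.53   -0.1644  0.066 ]
board 0.84 [325.3 174.6] z-plane [ 0.5203 -0.0712  0.    ] depth [ 0.5218 -0.0706  0.0062]
```

View pics/w1.png

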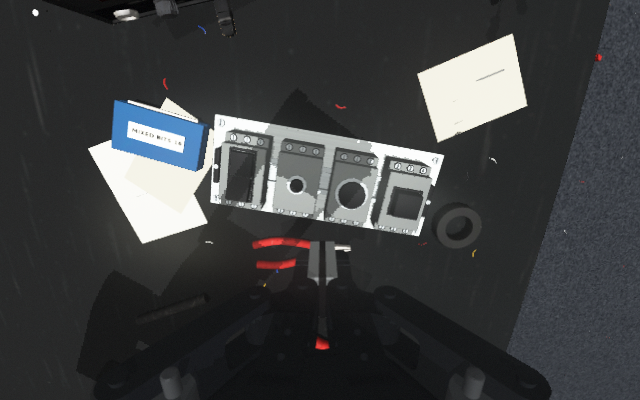

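```bash
python3 - <<'E'
from h import *
im=cv2.imread('pics/w1.png')
c=im[105:245,200:450]; cv2.imwrite('pics/w1c.png',cv2.resize(c,None,fx=3.2,fy=3.2,interpolation=cv2.INTER_CUBIC))
E
```

```text
(no output)
```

View pics/w1c.png

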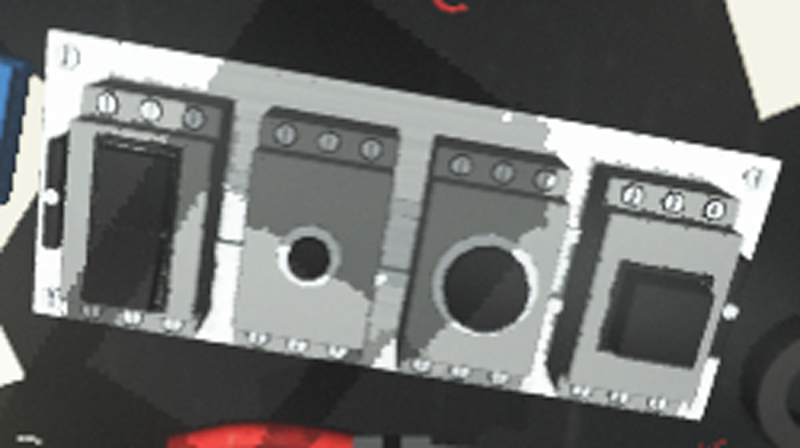

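```bash
python3 - <<'E'
from h import *
s=manip.get_obs()
f=lambda x,y:(200+x/3.2-.35,105+y/3.2-.35)
L=dict(sq=((664,314),.066),lg=((487,289),.062),sm=((309,259),.060),rk=((125,308),.068),TL=((50,28),.006),TR=((780,158),.006),BR=((703,420),.006),BL=((35,312),.006))
P={k:at_z('wrist',f(*p),z,s) for k,(p,z) in L.items()}
for k in P: print(k,P[k].round(4))
g=lambda a,b:(np.hypot(*(P[a]-P[b])[:2]).round(4),np.degrees(np.arctan2(*(P[a]-P[b])[1::-1])).round(2))
for a,b in [('sm','lg'),('lg','sq'),('sm','sq'),('TL','TR'),('BL','BR'),('TL','BL'),('TR','BR')]: print(a,b,g(a,b))
c=sum(P[k] for k in['TL','TR','BL','BR'])/4;print(c)
E
```

```text
sq [ 0.5271 -0.1719  0.066 ]
lg [ 0.5168 -0.1081  0.062 ]
sm [ 0.5088 -0.0434  0.06  ]
rk [0.4749 0.0152 0.068 ]
TL [0.5545 0.0785 0.006 ]
TR [ 0.5886 -0.217   0.006 ]
BR [ 0.4692 -0.2329  0.006 ]
BL [0.4353 0.0646 0.006 ]
sm lg (np.float64(0.0652), np.float64(97.01))
lg sq (np.float64(0.0646), np.float64(99.18))
sm sq (np.float64(0.1297), np.float64(98.09))
TL TR (np.float64(0.2974), np.float64(96.59))
BL BR (np.float64(0.2994), np.float64(96.51))
TL BL (np.float64(0.1199), np.float64(6.63))
TR BR (np.float64(0.1204), np.float64(7.59))
[ 0.51189156 -0.07670472  0.006     ]
```

The wrist picture shows the rocker end at (239,201), small button (297,186), large button (352,195) and square key (407,203). The board corners fit 300×120 mm at about 6.8° yaw. I'll align the tool and go over the rocker's raised end.

Call:
step_arm(
  targets=[0,0,0,0,0.0855,0,0,0,0,0,0,0.0855,0,0,0,0,-29.5,13,0,0,0,0,0,-29.5,13,0,0,0,0,0,-29.5,13,0,0,0],
)

```text
clock: 3.4
tcp_pos: [0.4776, 0.0135, 0.2312]
ee_rot: [-26.2, 90.0, 160.4]
wrist_force: [0.6, -0.1, -0.2]
opening: -0.0002
```

Call:
step_arm(
  targets=[0,30,0,0,0,0,0,0,30,0,0,0,0,0,0,30,0,0,0,0,0,0,30,0,0,0,0,0,0,0,0,0,0,0,0],
)

```text
clock: 3.82
tcp_pos: [0.4742, 0.0139, 0.1068]
ee_rot: [-17.4, 89.4, 169.3]
wrist_force: [-1.5, -0.5, -0.1]
opening: -0.0
```

```bash
python3 look.py w2; python3 - <<'E'
import cv2
from h import *
s,im,d=cam('side')
o=im[160:290,180:420,::-1];cv2.imwrite('pics/s2.png',cv2.resize(o,None,fx=3.2,fy=3.2,interpolation=2))
E
```

```text
3.8167 [0.4742 0.0139 0.1068] [-17.42  89.45 169.28] [-1.48 -0.5  -0.07] -1.240674504019661e-05
rocker_raised_end 0.76 [306. 224.] z-plane [0.4736 0.0264 0.068 ] depth [0.4594 0.0267 0.0376]
rocker_raised_end 0.42 [590.3 180. ] z-plane [ 0.5284 -0.1628  0.068 ] depth [ 0.5282 -0.1638  0.067 ]
square_key_top 0.59 [589.9 176.1] z-plane [ 0.5307 -0.1634  0.066 ] depth [ 0.5308 -0.1629  0.0665]
square_key_top 0.18 [403.5 177.5] z-plane [ 0.5141 -0.0348  0.066 ] depth [ 0.5126 -0.0368  0.0598]
large_button_top 0.74 [502.9 182.1] z-plane [ 0.5182 -0.1059  0.062 ] depth [ 0.518  -0.1065  0.0612]
small_button_top 0.98 [404.  177.5] z-plane [ 0.5127 -0.0371  0.06  ] depth [ 0.5127 -0.0372  0.0598]
```

View pics/w2.png

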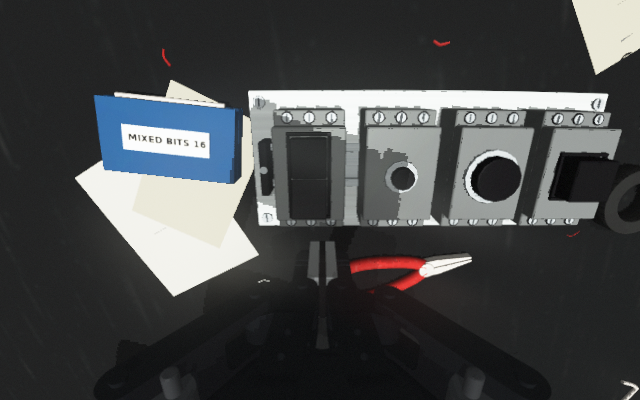

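View pics/s2.png

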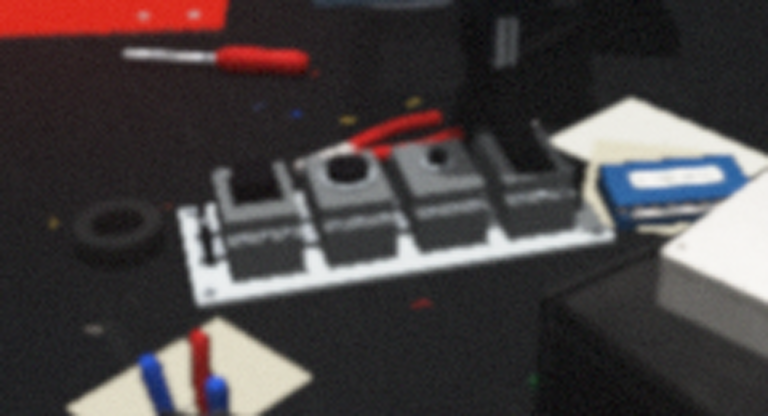

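```bash
python3 - <<'E'
from h import *
s=manip.get_obs();print(s['clock'],s['tcp_pos'].round(4),s['wrist_force'].round(2))
Rm=R.from_euler('xyz',s['ee_rot'],degrees=True).as_matrix();print(Rm.round(3))
for n,p,z in [('pivot',(309,178),.057),('end',(308.5,219),.068),('sm',(402,178),.06),('lg',(497,179),.062),('sq?',(587,176),.066)]:
    print(n,at_z('wrist',p,z,s).round(4))
im=cv2.imread('pics/w2.png')[90:290,240:620];cv2.imwrite('pics/w2c.png',cv2.resize(im,None,fx=2.1,fy=2.1,interpolation=2))
E
```

```text
4.1667 [0.4799 0.0137 0.1132] [-0.47 -0.62 -0.52]
[[ 0.004  0.118 -0.993]
 [-0.001 -0.993 -0.118]
 [-1.     0.001 -0.003]]
pivot [0.5083 0.0277 0.057 ]
end [0.481  0.0247 0.068 ]
sm [ 0.5169 -0.0384  0.06  ]
lg [ 0.5249 -0.1062  0.062 ]
sq? [ 0.5359 -0.1693  0.066 ]
```

View pics/w2c.png

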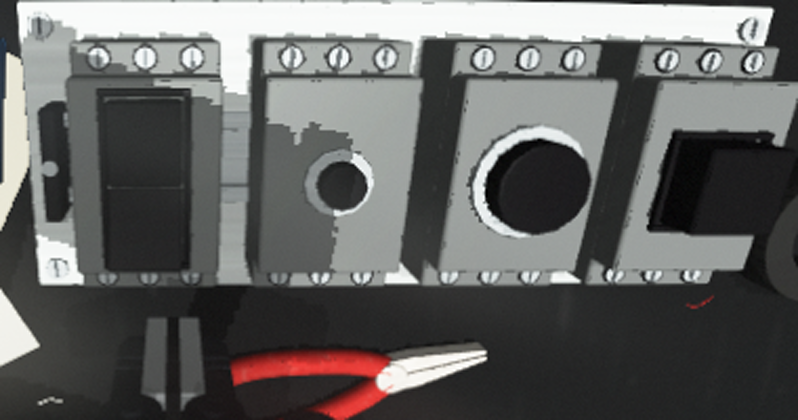

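```bash
python3 look.py w3; python3 - <<'E'
from h import *
im=cv2.imread('pics/w3.png')[90:290,240:620];cv2.imwrite('pics/w3c.png',cv2.resize(im,None,fx=2.1,fy=2.1,interpolation=2))
s=manip.get_obs();print(s['tcp_pos'])
E
```

```text
4.1667 [0.4799 0.0137 0.1132] [161.5   89.79 -11.71] [-0.47 -0.62 -0.52] 0.00010425025253364035
rocker_raised_end 0.78 [308.1 228.5] z-plane [0.4735 0.0243 0.068 ] depth [0.4595 0.0241 0.0379]
large_button_top 0.76 [490.5 188.1] z-plane [ 0.5177 -0.1036  0.062 ] depth [ 0.5178 -0.1032  0.0625]
small_button_top 0.94 [397.8 183.9] z-plane [ 0.5123 -0.0363  0.06  ] depth [ 0.5124 -0.0361  0.0606]
[0.47869848 0.01421515 0.11163295]
```

View pics/w3c.png

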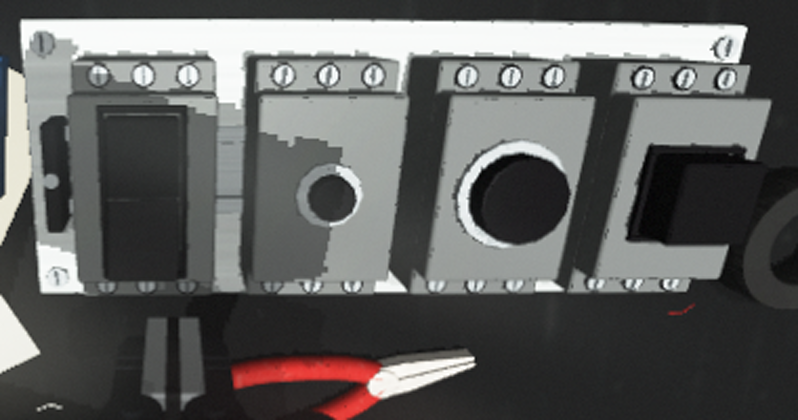

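```bash
python3 - <<'E'
from h import *
s=manip.get_obs();s=dict(s);s['tcp_pos']=np.array([.4799,.0137,.1132]);s['ee_rot']=np.array([161.5,89.79,-11.71])
d=np.load('d.npy')
for n,p,z in [('pivot',(308.5,184),.057),('end',(308.5,222),.068),('sm',(398.4,183.5),.06),('lg',(488,185),.062)]:
    print(n,at_z('wrist',p,z,s).round(4),at_d('wrist',p,d[int(p[1]),int(p[0])],s).round(4))
E
```

```text
pivot [0.5038 0.0276 0.057 ] [0.5036 0.0276 0.0563]
end [0.4786 0.0245 0.068 ] [0.4785 0.0245 0.0677]
sm [ 0.5126 -0.0366  0.06  ] [ 0.5125 -0.0368  0.0595]
lg [ 0.5198 -0.101   0.062 ] [ 0.5198 -0.1009  0.0622]
```

Call:
step_arm(
  targets=[0,0,-11,-7,0,0,0,0,15,0,0,0,0,0,0,15,0,0,0,0,0,0,0,0,0,0,0,0,0,0,0,0,0,0,0],
)

```text
clock: 4.88
tcp_pos: [0.4835, 0.0261, 0.0808]
ee_rot: [-16.4, 89.9, 170.4]
wrist_force: [0.9, 0.8, -0.2]
opening: -0.0
```

Call:
step_arm(
  targets=[0,0,0,0,0,0,0,0,0,0,0,0,0,0,0,0,0,0,0,0,0,0,0,0,0,0,0,0],
)

```text
clock: 5.22
tcp_pos: [0.4846, 0.0258, 0.082]
ee_rot: [162.9, 89.9, -10.3]
wrist_force: [0.9, -1.1, -0.1]
opening: 0.0003
```

```bash
python3 look.py w4
```

```text
5.2167 [0.4846 0.0258 0.082 ] [162.95  89.93 -10.25] [ 0.86 -1.15 -0.08] 0.00032199226474499703
rocker_raised_end 0.96 [324.7 257.7] z-plane [0.4739 0.0241 0.068 ] depth [0.4952 0.027  0.1041]
square_key_top 0.7 [633.6 208.3] z-plane [ 0.5288 -0.1657  0.066 ] depth [ 0.5287 -0.1663  0.0655]
large_button_top 0.94 [535.8 209.9] z-plane [ 0.5191 -0.1044  0.062 ] depth [ 0.5191 -0.1043  0.0621]
small_button_top 0.91 [431.2 208.7] z-plane [ 0.5115 -0.0385  0.06  ] depth [ 0.5117 -0.0382  0.0606]
```

View pics/w4.png

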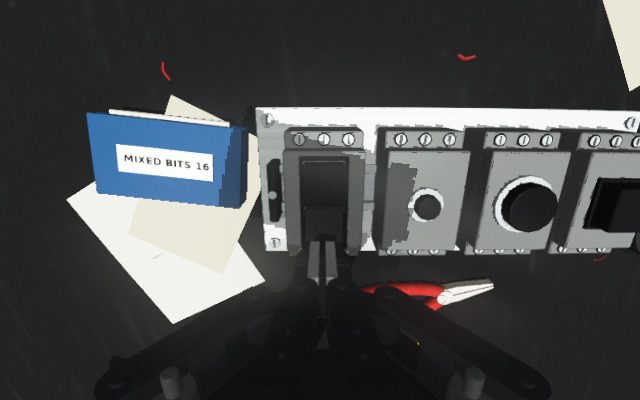

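The finger tip at (322,243) is centred on the rocker's robot-side half (columns 303–345), so I press.

Call:
step_arm(
  targets=[0,6,0,0,0,0,0,0,5,0,0,0,0,0,0,5,0,0,0,0,0,0,5,0,0,0,0,0,0,2,0,0,0,0,0],
)

```text
clock: 5.93
tcp_pos: [0.4828, 0.0259, 0.0573]
ee_rot: [-7.7, 89.8, 179.1]
wrist_force: [-2.7, -0.3, 4.6]
opening: 0.0001
```

Call:
step_arm(
  targets=[0,1.5,0,0,0,0,0,0,1,0,0,0,0,0,0,0,0,0,0,0,0],
)

```text
clock: 6.18
tcp_pos: [0.4829, 0.0259, 0.0567]
ee_rot: [-2.0, 89.9, -175.2]
wrist_force: [-8.7, -0.8, 18.4]
opening: 0.0001
```

Call:
step_arm(
  targets=[0,0,0,0,0,0,0,0,-15,0,0,0,0,0,0,-30,0,0,0,0,0,0,-20,0,0,0,0,0,0,0,0,0,0,0,0],
)

```text
clock: 6.6
tcp_pos: [0.4872, 0.0256, 0.1245]
ee_rot: [165.0, 89.6, -8.2]
wrist_force: [0.6, -0.4, -0.6]
opening: -0.0
```

```bash
python3 look.py w5; python3 - <<'E'
from h import *
im=cv2.imread('pics/w5.png')[90:290,240:620];cv2.imwrite('pics/w5c.png',cv2.resize(im,None,fx=2.1,fy=2.1,interpolation=2))
E
```

```text
6.6 [0.4872 0.0256 0.1245] [165.    89.55  -8.19] [ 0.65 -0.37 -0.64] -1.9147760579194584e-05
rocker_raised_end 0.74 [323.1 227. ] z-plane [0.4784 0.0248 0.068 ] depth [0.4707 0.0237 0.0509]
square_key_top 0.87 [575.1 191. ] z-plane [ 0.5295 -0.1644  0.066 ] depth [ 0.5293 -0.1651  0.0653]
large_button_top 0.75 [493.5 193.5] z-plane [ 0.5188 -0.103   0.062 ] depth [ 0.519  -0.1026  0.0626]
small_button_top 0.94 [409.  190.4] z-plane [ 0.513  -0.0376  0.06  ] depth [ 0.5128 -0.0379  0.0592]
small_button_top 0.4 [576.1 188.6] z-plane [ 0.5303 -0.1705  0.06  ] depth [ 0.5314 -0.1644  0.0661]
```

View pics/w5c.png

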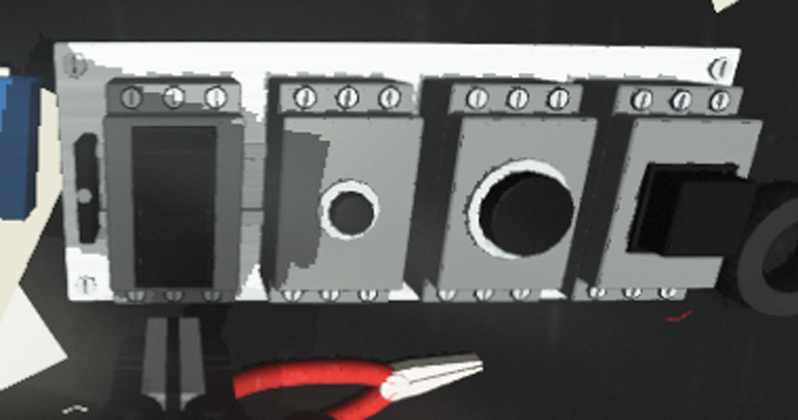

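Check the rocker's half profiles by depth.

```bash
python3 - <<'E'
from h import *
s=dict(manip.get_obs());d=np.load('d.npy')
s['tcp_pos']=np.array([.4872,.0256,.1245]);s['ee_rot']=np.array([165,89.55,-8.19])
for r in range(150,230,6):
    q=np.median([at_d('wrist',(c,r),d[r,c],s) for c in range(318,328)],axis=0);print(r,q.round(4))
for k,px in [('sq',(585,193)),('sq2',(595,193))]: print(k,at_d('wrist',px,d[px[1],px[0]],s).round(4))
E
```

```text
150 [0.5347 0.0319 0.0527]
156 [0.5316 0.0316 0.0611]
162 [0.5285 0.0312 0.0678]
168 [0.5238 0.0314 0.0663]
174 [0.5188 0.0301 0.0637]
180 [0.5138 0.0294 0.062 ]
186 [0.5082 0.0288 0.059 ]
192 [0.5028 0.0281 0.0569]
198 [0.498  0.0275 0.0566]
204 [0.4931 0.0269 0.0572]
210 [0.4879 0.0263 0.0567]
216 [0.4828 0.0257 0.0567]
222 [0.4777 0.0251 0.0568]
228 [0.4692 0.024  0.0495]
sq [ 0.5289 -0.173   0.0662]
sq2 [ 0.5298 -0.1816  0.066 ]
```

```bash
python3 - <<'E'
from h import *
for n in ['scene','side']:
    s,im,d=cam(n);T,i=ray_pose(n,s)
    v,u=np.mgrid[0:400,0:640]
    pp=cv2.undistortPoints(np.stack([u.ravel(),v.ravel()],1)[:,None].astype(float),np.array(i['mtx'],float),np.array([i['k1'],0,0,0.]))[:,0]
    dd=d.ravel();P=(T[:3,:3]@(np.c_[pp,np.ones(len(pp))]*dd[:,None]).T).T+T[:3,3]
    Q=P[(dd>0)&(P[:,2]>.22)&(P[:,0]>.58)&(P[:,1]<-.08)&(P[:,1]>-.4)]
    o=np.argsort(Q[:,0]);print(n,Q[o[:30:6]].round(3),Q[:,2].min())
E
```

```text
scene [[ 0.669 -0.172  0.354]
 [ 0.675 -0.155  0.347]
 [ 0.68  -0.147  0.345]
 [ 0.683 -0.146  0.345]
 [ 0.688 -0.141  0.345]] 0.3284845566378956
side [[ 0.756 -0.296  0.42 ]
 [ 0.764 -0.124  0.485]
 [ 0.765 -0.128  0.467]
 [ 0.767 -0.127  0.477]
 [ 0.768 -0.124  0.486]] 0.33433202897489367
```

Call:
step_arm(
  targets=[0,0,33,-3.6,0,0,0,0,0,33,-3.6,0,0,0,0,0,33,-3.6,0,0,0,0,0,33,-3.6,0,0,0,0,0,33,-3.6,0,0,0],
)

```text
clock: 7.42
tcp_pos: [0.5215, -0.1371, 0.1202]
ee_rot: [-39.9, 89.9, 146.9]
wrist_force: [0.3, 0.5, -0.5]
opening: 0.0003
```

Call:
step_arm(
  targets=[0,0,31.5,-3.6,0,0,0,0,0,0,0,0,0,0,0,0,0,0,0,0,0,0,0,0,0,0,0,0,0,0,0,0,0,0,0],
)

```text
clock: 7.83
tcp_pos: [0.5283, -0.1653, 0.1203]
ee_rot: [-46.9, 89.9, 140.0]
wrist_force: [-0.0, 0.3, -0.2]
opening: 0.0002
```

```bash
python3 look.py w6; python3 - <<'E'
from h import *
im=cv2.imread('pics/w6.png')[90:290,180:480];cv2.imwrite('pics/w6c.png',cv2.resize(im,None,fx=2.6,fy=2.6,interpolation=2))
E
```

```text
7.8333 [ 0.5283 -0.1653  0.1203] [-46.89  89.9  139.96] [-0.02  0.26 -0.23] 0.0001941070773136688
rocker_raised_end 0.97 [ 90.4 249.6] z-plane [0.4785 0.0159 0.068 ] depth [0.4576 0.0429 0.0371]
square_key_top 0.75 [325.6 216. ] z-plane [ 0.5292 -0.1667  0.066 ] depth [ 0.5294 -0.1667  0.0664]
large_button_top 0.77 [240.7 218.9] z-plane [ 0.5173 -0.1023  0.062 ] depth [ 0.5172 -0.1023  0.0617]
small_button_top 0.82 [159.6 213.9] z-plane [ 0.5129 -0.0383  0.06  ] depth [ 0.5129 -0.0384  0.0602]
```

View pics/w6c.png

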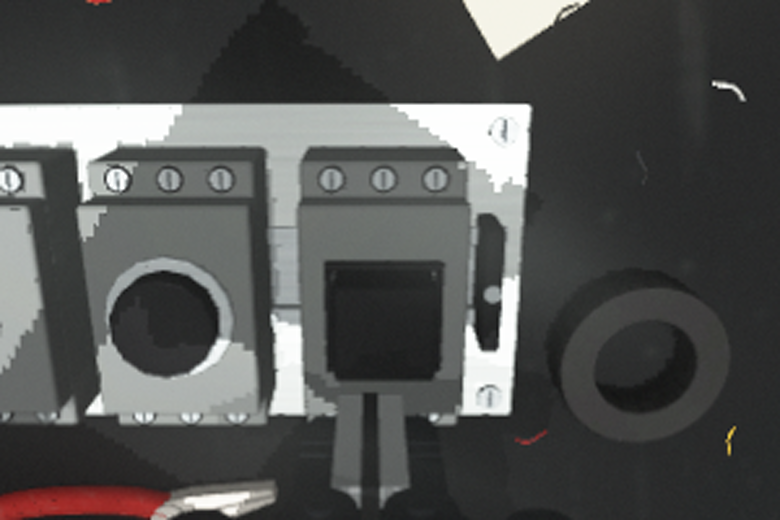

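The key's top face spans about columns 308–349 and rows 196–236, centred at (328,216), 2–3 mm right of the tool centre. I shift by that amount and press.

Call:
step_arm(
  targets=[0,15,2.5,0,0,0,0,0,15,0,0,0,0,0,0,10,0,0,0,0,0,0,6,0,0,0,0,0,0,0,0,0,0,0,0],
)

```text
clock: 8.55
tcp_pos: [0.5283, -0.1685, 0.0734]
ee_rot: [-36.8, 89.8, 150.1]
wrist_force: [-0.2, -0.1, 0.5]
opening: 0.0004
```

Call:
step_arm(
  targets=[0,4,0,0,0,0,0,0,4,0,0,0,0,0,0,3,0,0,0,0,0,0,3,0,0,0,0,0,0,1,0,0,0,0,0],
)

```text
clock: 8.97
tcp_pos: [0.5297, -0.1693, 0.0601]
ee_rot: [148.6, 89.9, -24.6]
wrist_force: [-0.6, 0.1, 4.5]
opening: 0.0
```

Call:
step_arm(
  targets=[0,1,0,0,0,0,0,0,1,0,0,0,0,0,0,0,0,0,0,0,0],
)

```text
clock: 9.22
tcp_pos: [0.5297, -0.1693, 0.0581]
ee_rot: [149.3, 89.9, -23.9]
wrist_force: [1.6, -0.3, 3.3]
opening: 0.0001
```

Call:
step_arm(
  targets=[0,1,0,0,0,0,0,0,0.5,0,0,0,0,0,0,0,0,0,0,0,0],
)

```text
clock: 9.47
tcp_pos: [0.5297, -0.1694, 0.0579]
ee_rot: [142.1, 89.9, -31.1]
wrist_force: [-2.3, 2.2, 13.7]
opening: -0.0001
```

Call:
step_arm(
  targets=[0,-15,0,0,0,0,0,0,-25,0,0,0,0,0,0,-20,0,0,0,0,0,0,0,-33,1,0,0,0,0,0,-33,1,0,0,0],
)

```text
clock: 9.88
tcp_pos: [0.5202, -0.1049, 0.1174]
ee_rot: [145.6, 89.8, -27.8]
wrist_force: [0.7, -0.2, -0.4]
opening: -0.0001
```

Call:
step_arm(
  targets=[0,0,0,0,0,0,0,0,0,0,0,0,0,0,0,0,0,0,0,0,0,0,0,0,0,0,0,0,0,0,0,0,0,0,0],
)

```text
clock: 10.3
tcp_pos: [0.5195, -0.1047, 0.116]
ee_rot: [11.1, 90.0, -162.1]
wrist_force: [0.2, 0.3, 0.1]
opening: -0.0001
```

```bash
python3 look.py w7; python3 - <<'E'
from h import *
im=cv2.imread('pics/w7.png')[90:290,180:480];cv2.imwrite('pics/w7c.png',cv2.resize(im,None,fx=2.6,fy=2.6,interpolation=2))
E
```

```text
10.3 [ 0.5195 -0.1047  0.116 ] [  11.12   89.98 -162.13] [0.2  0.28 0.06] -6.802307252606165e-05
rocker_raised_end 0.93 [159.3 249.1] z-plane [0.4807 0.0176 0.068 ] depth [0.4692 0.0281 0.05  ]
square_key_top 0.84 [402.9 209.7] z-plane [ 0.5337 -0.1614  0.066 ] depth [ 0.5308 -0.1643  0.0578]
large_button_top 0.91 [323.5 219.1] z-plane [ 0.5179 -0.1049  0.062 ] depth [ 0.5173 -0.105   0.0606]
small_button_top 0.82 [236.  216.4] z-plane [ 0.5114 -0.0388  0.06  ] depth [ 0.5115 -0.0388  0.0602]
small_button_top 0.45 [ 61.1 170.6] z-plane [0.5324 0.0922 0.06  ] depth [0.5195 0.127  0.0228]
board 0.77 [290.1 190.7] z-plane [ 0.5169 -0.0733  0.    ] depth [ 0.5331 -0.0771  0.0494]
```

View pics/w7c.png

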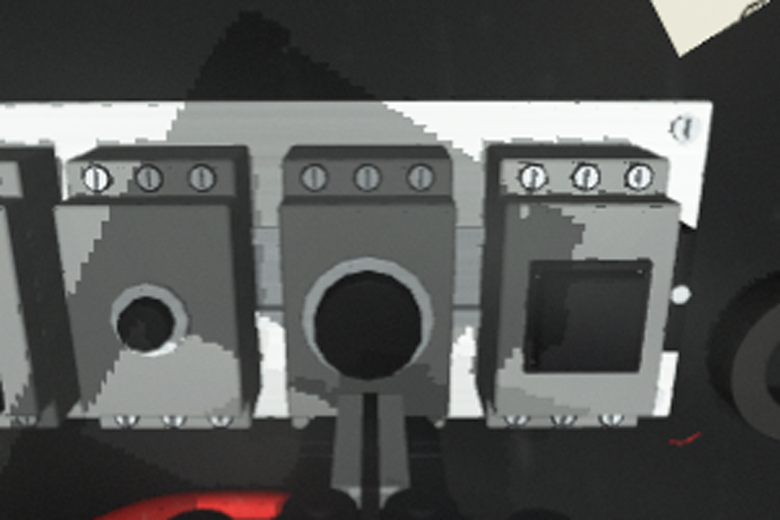

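The square key now reads 57.8 mm (in). The large button at (321,215) is centred under the finger, so I press it.

Call:
step_arm(
  targets=[0,15,0,1,0,0,0,0,15,0,0,0,0,0,0,10,0,0,0,0,0,0,6,0,0,0,0,0,0,0,0,0,0,0,0],
)

```text
clock: 11.02
tcp_pos: [0.5175, -0.1036, 0.0689]
ee_rot: [-30.7, 89.8, 156.1]
wrist_force: [0.3, 0.2, -0.0]
opening: -0.0003
```

Call:
step_arm(
  targets=[0,4,0,0,0,0,0,0,4,0,0,0,0,0,0,3,0,0,0,0,0,0,2,0,0,0,0,0,0,1,0,0,0,0,0],
)

```text
clock: 11.43
tcp_pos: [0.5191, -0.1042, 0.0567]
ee_rot: [151.2, 89.9, -22.0]
wrist_force: [0.5, -0.1, 4.1]
opening: 0.0002
```

Call:
step_arm(
  targets=[0,1,0,0,0,0,0,0,0.5,0,0,0,0,0,0,0,0,0,0,0,0],
)

```text
clock: 11.68
tcp_pos: [0.519, -0.1042, 0.056]
ee_rot: [147.6, 89.9, -25.6]
wrist_force: [-1.5, 0.9, 8.0]
opening: 0.0002
```

Call:
step_arm(
  targets=[0,0.7,0,0,0,0,0,0,0,0,0,0,0,0,0,0,0,0,0,0,0],
)

```text
clock: 11.93
tcp_pos: [0.5191, -0.1042, 0.0559]
ee_rot: [147.1, 89.9, -26.0]
wrist_force: [-3.0, 0.2, 13.7]
opening: -0.0001
```

Call:
step_arm(
  targets=[0,-10,0,0,0,0,0,0,-25,0,0,0,0,0,0,-30,0,0,0,0,0,0,-25,0,0,0,0,0,0,0,0,0,0,0,0],
)

```text
clock: 12.35
tcp_pos: [0.5212, -0.105, 0.1493]
ee_rot: [150.0, 89.5, -23.2]
wrist_force: [1.5, 0.4, -0.0]
opening: 0.0003
```

Call:
step_arm(
  targets=[0,0,0,0,0,0,0,0,0,0,0,0,0,0,0,0,0,0,0,0,0,0,0,0,0,0,0,0,0,0,0,0,0,0,0],
)

```text
clock: 12.77
tcp_pos: [0.5177, -0.1036, 0.1429]
ee_rot: [-30.9, 89.9, 156.0]
wrist_force: [0.0, -0.2, -0.6]
opening: -0.0
```

```bash
python3 look.py w8; python3 - <<'E'
from h import *
im=cv2.imread('pics/w8.png')[90:290,180:480];cv2.imwrite('pics/w8c.png',cv2.resize(im,None,fx=2.6,fy=2.6,interpolation=2))
E
```

```text
12.7667 [ 0.5177 -0.1036  0.1429] [-30.85  89.86 155.95] [ 0.03 -0.17 -0.58] -4.763909540151149e-05
rocker_raised_end 0.84 [174.9 233.1] z-plane [0.4788 0.0198 0.068 ] depth [0.4625 0.0349 0.0387]
square_key_top 0.95 [397.2 198.6] z-plane [ 0.5314 -0.1629  0.066 ] depth [ 0.5287 -0.1656  0.0574]
large_button_top 0.96 [322.3 203.9] z-plane [ 0.5181 -0.1026  0.062 ] depth [ 0.5181 -0.1026  0.0621]
small_button_top 0.84 [244.  198.1] z-plane [ 0.5147 -0.0366  0.06  ] depth [ 0.5145 -0.0364  0.0596]
board 0.83 [293.9 174.8] z-plane [ 0.5237 -0.0724 -0.    ] depth [ 0.5371 -0.0759  0.0502]
```

View pics/w8.png

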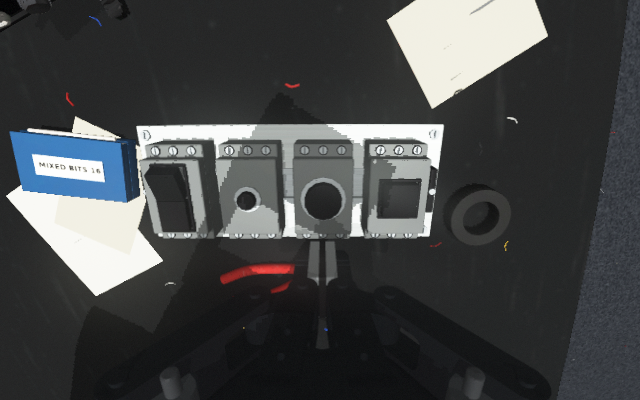

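The final picture shows the rocker's far end raised (165,180), the square key flush at (398,199), the large button back out at 62.1 mm, and the loose items in place.

```bash
python3 -c "
from bench import manip
print(manip.close_job())"
```

```text
the job is handed in; nothing more can be done
None
```

The test board is started up as asked, and the job was handed in at about 12.8 s of the 42 s allowed. With the fingers shut, I pressed the rocker's raised end, then the square key, then the large round button, and lifted clear.

| Control | Force at the stop | Last height check |
|---|---|---|
| Rocker, robot-side half | 18 N upward | level at about 57 mm, with the far half raised about 0.4 rad |
| Square key | 13.7 N upward | top at about 57.5 mm (58 mm when fully in) |
| Large round button | 13.7 N upward at 55.9 mm | sprung back to 62.1 mm |

- **Rocker:** I measured its height right after pressing it. In the last picture it was still on.
- **Small button:** it was not touched and still reads about 60 mm.
- **Loose items:** the cutters, bit case and tape roll look undisturbed in the last wrist picture. I judged this by eye and did not measure it.
- **Network disagreement:** the networks were a few millimetres off at times, and one network hit from the side camera put the square key on the tape roll. I aimed from the close-up wrist views and depth readings instead.
- **Settling error:** my first position estimate was about 6 mm off because the arm was still settling. I corrected it before making any contact.

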